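# Clip the empty bottle in and zero the counting scale

### The arm

A 6-joint arm with a two-finger parallel gripper is mounted at the origin on the work surface. World frame = base frame: x ahead of the robot, y to its left, z up, the work surface at z = 0. Lengths are in mm, angles in rad, forces in N, time in s.
With the tool pointing down it reaches from about 350 to 1000 mm from the base axis. Payload 7.1 kg.
Tool frame: the origin (TCP) lies on the front face of the gripper's body, between the roots of the fingers; the fingertips stand 73 mm ahead of it and the grasp point (between the pads) lies 54 mm ahead of it; z points along the fingers, y is the line along which they close (so a half turn about z gives the same grasp; the last joint's range is limited). The gripper opens to 85 mm and grips with 20 to 120 N. Pads are 22 mm wide; open, the fingers measure 114 mm over their backs; the gripper's body (76 mm by 85 mm) begins 54 mm behind the grasp point. The pads swing forward as they close: fully open they stand 13 mm farther back than shut.
Start: joints at [-1.224, 0.423, 1.63, -0, 1.089, -0.019], TCP at [223.577, -583.626, 303.919] pointing down, gripper open.
Joint ranges: [-3, 3], [-0.9, 2.11], [0.09, 2.58], [-1.31, 4.45], [0.11, 2.69], [-2.54, 2.54]. Speed limits (rad/s): [2.39, 2.39, 3.01, 3.14, 3.14, 3.14].

### API

Orientations are given as a 3x3 rotation matrix whose columns are the frame's x, y, z axes.
In Python, from station import arm gives the robot as it stands.
- The arm moves only by the shell command python3 -m crank 'ROWS' [FORCE]. ROWS is JSON, a list of rows, each a list of 3 entries, a list of its own where there are three numbers: the opening, from 0 (shut) to 1 (fully open), then the shift along the tool's x, y, z in units of 0.15 m (1.0 is 0.15 m), then the turn, a rotation vector about the tool's x, y, z in units of 360 degrees (1.0 is 360 degrees). In form: [[hand, [dx, dy, dz], [ax, ay, az]], ...]. A call has 1 to 8 rows; each row shifts and turns the commanded pose from where the row before left it, along the tool's axes as they then stand; what a row does not reach is not made up. A row lasts 1/10 s, in which the tool goes at most 50 mm and 8.59 degrees, less where a joint would pass 70% of its speed; a pose out of reach is approached as far as the arm can. A call with a number of a shift or a turn outside -1 to 1 is refused whole. A call with a gripper value outside its range is refused whole. The fingers move at their own pace and stop on an object; FORCE is the grip in N (left out, the last holds). Time passes only in rows, so rows that do not move let the fingers close. It gives the time, the measured TCP pose, the force, the opening and the grip force at its end, in the units of the state.
- arm.read_state(): the state, without advancing time (a new reading comes with each control period).
- arm.read_camera(name): name is "scene" or "top"; returns (picture, depth): 480x640x3 uint8, red, green, blue; 480x640 float32, mm along the optical axis (not along the pixel's ray), 0 where there is no reading.
- arm.get_calibration(name): a dict with "intrinsics" (3x3 intrinsics, pixels), "R" (3x3) and "t" (3): a world point X has camera coordinates R X + t. Camera axes: x right, y down, z forward; pixel columns grow to the right and rows downward; lengths in mm; the calibration is good to about 2 mm. A picture is of the moment at which its call begins. get_calibration takes no time and is no camera call.
- arm.sign_off(): hands the job in; it is judged then, once.
The state is a dict: "t": time; "qpos": joint angles; "joint_vel": joint speeds; "joint_efforts": joint torques, N m; "position": TCP position; "eef_rot": TCP orientation; "force": force on the tool from outside, world axes, zero at the start; "ft_torque": the same for the moment, N m; "finger_gap": finger opening in mm; "finger_force": force on a finger pad.
Only numpy, scipy, OpenCV 4.12 (cv2) and the standard library are available. Lean on these libraries where they do the work, as an engineer would, in place of code of your own. Each camera call takes 0.05 s, during which the arm holds its last target. There are 200 camera calls.

### The job

Press the empty, uncapped amber bottle straight down into the sprung clip on the counting scale, so that the jaw opens and closes on it and the bottle stands fully down on the pan, and let go of it. Then take the red-handled stylus from its stand, reach it through the yellow-ringed hole in the control box and hold the recessed zero button fully down. Finish while still holding the button down with the stylus in the gripper, the bottle still clipped; leave the blue-handled driver and the two capped bottles where they are.

Things in the scene. Friction and masses are not known exactly. Their poses are not given: they have to be found in the camera images.
- bottle: amber glass tablet bottle, open (black mouth, no cap), empty, about 90 g. Body 50 mm in diameter up to 68 mm, shoulder to 80 mm, then a straight neck 34 mm in diameter (grip it from above) up to the rim at 108 mm. Origin: centre of the underside, z along its axis. Starts upright on the table in any of three places; the capped bottles take the other two.
- full_a: amber glass tablet bottle, full, with a white cap 39 mm in diameter, 110 mm tall, otherwise the same shape as the empty one. Origin: centre of the underside. Leave alone.
- full_b: A second full, white-capped bottle, like full_a. Leave alone.
- scale: Counting scale fixed to the table: grey base 150 x 170 mm (x, y), steel pan with its top 40 mm above the table. Origin: centre of the underside. On the pan, about the origin, stands the bottle clip: a fixed white V-shaped jaw on the -y side, a blue sprung jaw on the +y side, upright to 36 mm above the pan, then both flared outward as a lead-in up to 65 mm above the pan.
- clip_seat (a point): Point on the pan's top, on the axis of a clipped bottle: the centre of the bottle's underside must come here. z up, y towards the sprung jaw. Closed, the sprung jaw's face is 17 mm from this axis, so a bottle lowered here meets its flared lip about 50 mm above the pan and needs about 8 to 10 N straight down, on to the pan.
- jaw (a joint): Sprung jaw, slide in m: 0 closed, grows as the jaw is pushed outward (scale's +y), at most 0.016. About 0.008 with a bottle in the clip. The spring closes it with 3.5 N at 0 and 6.3 N at 0.008.
- stand: White tool stand fixed to the table, 44 x 140 x 60 mm (x, y, z), with two holes 10 mm in diameter and 55 mm deep in its top, 40 mm either side of its middle along y. The stylus stands in one and the driver in the other. Origin: centre of the underside.
- stylus: Stylus with red handle, upright in the stand, about 50 g, 110 mm long. Origin: centre of the flat end of its thin steel tip; z runs along it to the handle. Tip 7 mm in diameter, 50 mm long; above it the round handle, 18 mm in diameter, from 50 to 110 mm, with two thin black rings. In the stand the handle rests on its top and the origin is 10 mm above the table.
- driver: Driver with a blue handle, of the same shape and size as the stylus, in the stand's other hole. Leave alone.
- console: Control box fixed to the table, 130 x 150 x 60 mm (x, y, z), grey with an aluminium cover, a raised black display (10 mm higher) on its far (+x) side. Origin: centre of the underside. The zero button lies inside, under the hole in the cover.
- console_hole (a point): Centre of the round hole, 20 mm in diameter, in the cover of the control box, level with the cover's top face, 60 mm above the table; z up. Cover 6 mm thick; a yellow ring surrounds the hole. The red zero button, 24 mm in diameter, lies centred under it, its top 22 mm below this point when not pressed.
- zero_button (a joint): Zero button, slide in m: 0 released, 0.006 fully down. A spring needs 1.5 N to start and 5 N at the bottom; it returns when let go.
There are look-alikes about, which are no part of the job. Leave any purple look-alike of the bottle alone.

How it is judged:
By the outcome, as a careful person would: the job done as asked, in the order asked, and still so for the second after the job is handed in, while the arm keeps its last pose, push and grip.
It also fails if it takes over 48 s, if anything falls off the work surface, if the arm or the gripper's body presses on something with over 40 N, if the wrist force passes 120 N, or if a joint passes its speed limit or range.

## Working session

There is one attempt and no reset: what is moved stays moved. The work goes in short steps, Python scripts to look and compute and a shell command to move; the robot and the scene stay as the last step left them, time stands still between calls to the robot, and variables do not carry over. Pictures are saved under pics/ and viewed, at most 13 in all, crops included, and the job is handed in when it is done.

```bash
ls; mkdir -p pics; python3 - <<'E'
from station import arm
import cv2,numpy as np
s=arm.read_state(); print({k:np.round(v,3).tolist() for k,v in s.items()})
for n in("scene","top"):
    im,d=arm.read_camera(n); cv2.imwrite(f"pics/{n}0.png",im[:,:,::-1]); np.savez(f"{n}0.npz",im=im,d=d)
    c=arm.get_calibration(n); print(n,{k:np.round(v,3).tolist() for k,v in c.items()})
E
```

```text
pics
{'t': 0.0, 'qpos': [-1.224, 0.424, 1.631, 0.0, 1.089, -0.019], 'joint_vel': [-0.003, 0.001, 0.0, 0.001, 0.001, 0.0], 'joint_efforts': [-0.004, -55.74, -28.175, -0.0, 0.007, 0.0], 'position': [223.431, -583.211, 303.131], 'eef_rot': [[0.934, 0.358, -0.001], [0.358, -0.934, 0.001], [0.0, -0.002, -1.0]], 'force': [-0.469, 0.009, -0.095], 'ft_torque': [0.013, -0.012, 0.008], 'finger_force': 0.0, 'finger_gap': 85.232}
scene {'intrinsics': [[606.292, 0.0, 321.514], [0.0, 606.292, 238.861], [0.0, 0.0, 1.0]], 'R': [[0.821, 0.571, 0.02], [0.325, -0.438, -0.838], [-0.47, 0.695, -0.545]], 't': [-425.4, -105.941, 1414.138]}
top {'intrinsics': [[494.36, 0.0, 320.25], [0.0, 494.36, 238.73], [0.0, 0.0, 1.0]], 'R': [[-0.018, -1.0, 0.023], [-0.996, 0.016, -0.083], [0.083, -0.025, -0.996]], 't': [13.915, 498.166, 1177.386]}
```

View pics/scene0.png

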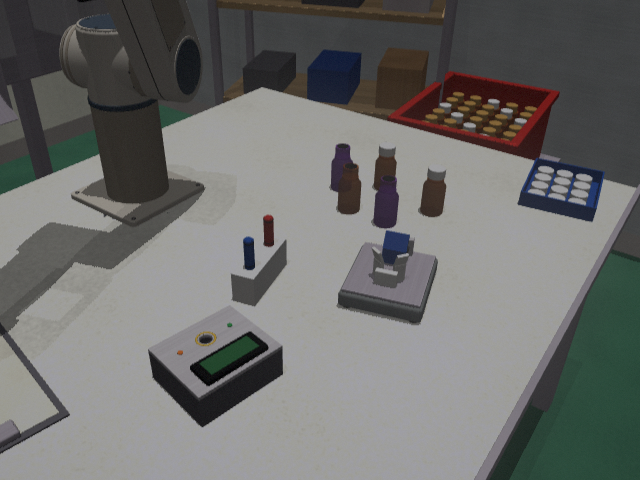

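View pics/top0.png

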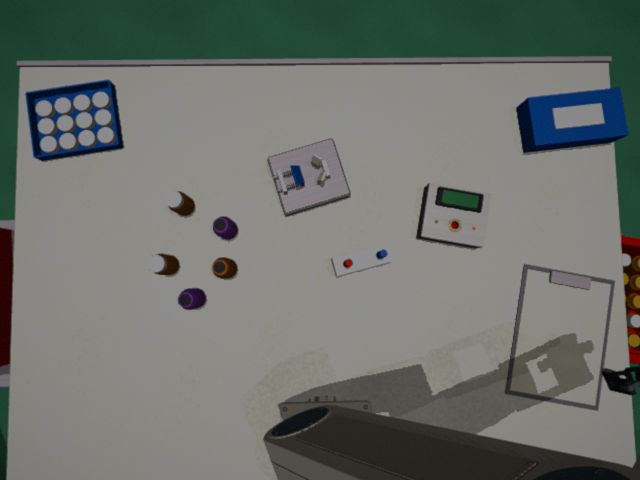

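The scene view shows the uncapped amber bottle at (349,188). The top view has it at (225,267).

Look-alikes and other objects (scene / top pixels):
- **Purple bottles:** (343,167) / (191,298) and (386,202) / (225,228).
- **White-capped bottles:** (386,165) / (165,264) and (433,190) / (181,204).
- **Stylus:** red at (268,229) / (348,263).
- **Driver:** blue at (249,252) / (382,254).
- **Hole:** (206,339) / (455,225).

I choose the open amber bottle and check it in a close crop.

```bash
cat > h.py <<'E'
import numpy as np,cv2
from station import arm
C={n:arm.get_calibration(n) for n in("scene","top")}
def ray(n,uv):
    c=C[n];K,R,t=[np.array(c[k],float) for k in("intrinsics","R","t")]
    d=R.T@np.linalg.solve(K,[uv[0],uv[1],1.]);return -R.T@t,d
def plane(n,uv,z):
    o,d=ray(n,uv);return o+d*(z-o[2])/d[2]
def tri(a,b):
    o1,d1=ray("scene",a);o2,d2=ray("top",b)
    s=np.linalg.lstsq(np.c_[d1,-d2],o2-o1,rcond=None)[0]
    p,q=o1+d1*s[0],o2+d2*s[1];return (p+q)/2,np.linalg.norm(p-q)
def proj(n,X):
    c=C[n];p=np.array(c["intrinsics"])@(np.array(c["R"])@X+c["t"]);return p[:2]/p[2]
def pt(n,uv,d):
    o,r=ray(n,uv);z=d[int(round(uv[1])),int(round(uv[0]))];return o+r*z
E
python3 - <<'E'
import cv2,numpy as np
s=cv2.imread("pics/scene0.png");t=cv2.imread("pics/top0.png")
def cr(im,x,y,w,h,f): return cv2.resize(im[y:y+h,x:x+w],None,fx=f,fy=f,interpolation=cv2.INTER_CUBIC)
A=cr(s,325,140,133,100,3);B=cr(t,145,190,100,75*4//3,4)[:300,:399]
A=cv2.resize(cr(s,320,140,133,100,3),(400,300));B=cr(t,140,190,100,75,4);B=cr(t,135,230,100,75,4)
Cc=cr(t,262,135,100,75,4);D=cr(s,335,225,100,75,4)
cv2.imwrite("pics/crop1.png",np.vstack([np.hstack([A,B]),np.hstack([Cc,D])]))
E
```

```text
(no output)
```

View pics/crop1.png

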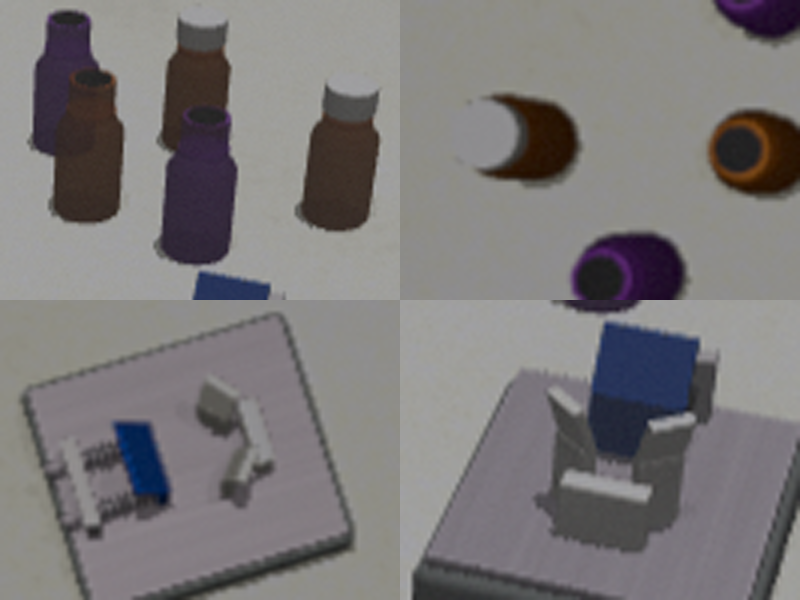

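Crop 1 confirms the choice. The open amber bottle has its mouth at scene (351,166) and top (219.5,268.3), the neighbouring bottles are purple or white-capped, and the clip has its blue jaw on the left and white V on the right in the top view. Next I measure everything.

```bash
cat > meas.py <<'E'
from h import *
D={n:np.load(f"{n}0.npz") for n in("scene","top")}
def cloud(n):
    d=D[n]["d"];c=C[n];K=np.array(c["intrinsics"]);v,u=np.mgrid[:480,:640]
    P=np.stack([(u-K[0,2])/K[0,0]*d,(v-K[1,2])/K[1,1]*d,d],-1)
    X=(P-np.array(c["t"]))@np.array(c["R"]);X[d<=0]=np.nan;return X
def blob(n,m,near):
    k,l,s,c=cv2.connectedComponentsWithStats(m.astype(np.uint8))
    i=1+np.argmin(np.linalg.norm(c[1:]-near,axis=1)-0*s[1:,4]);return l==i,c[i],s[i]
E
python3 - <<'E'
from meas import *
np.set_printoptions(precision=1,suppress=True)
hs={n:cv2.cvtColor(D[n]["im"],cv2.COLOR_RGB2HSV) for n in D}
# mouth: dark blob
mc={}
for n,near in(("scene",(351,166)),("top",(219.5,268.3))):
    m=hs[n][...,2]<70
    m2=np.zeros_like(m);x,y=map(int,near);m2[y-12:y+13,x-12:x+13]=m[y-12:y+13,x-12:x+13]
    _,c,s=blob(n,m2,near);print(n,"mouth",c,s);mc[n]=c
print("mouth tri",tri(mc["scene"],mc["top"]), plane("top",mc["top"],108),plane("scene",mc["scene"],108))
# stylus / driver handle tops: red/blue
for nm,hue,near in(("red",lambda h:(h<8)|(h>172),{"scene":(268,229),"top":(348,263)}),("blue",lambda h:(h>105)&(h<125),{"scene":(249,252),"top":(382,254)})):
    for n in D:
        H=hs[n];m=hue(H[...,0])&(H[...,1]>120)&(H[...,2]>40)
        b,c,s=blob(n,m,near[n]);X=cloud(n)[b];print(nm,n,c,s,"zmax",np.nanpercentile(X[:,2],95),"mean xy of top",np.nanmean(X[X[:,2]>np.nanpercentile(X[:,2],95)-4],0))
# yellow ring
rc={}
for n,near in(("scene",(206,339)),("top",(455,225))):
    H=hs[n];m=(H[...,0]>15)&(H[...,0]<35)&(H[...,1]>100)
    m2=np.zeros_like(m);x,y=near;m2[y-15:y+16,x-15:x+16]=m[y-15:y+16,x-15:x+16]
    e=cv2.fitEllipse(cv2.convexHull(np.argwhere(m2)[:,::-1].astype(np.int32)));rc[n]=e[0];print(n,"ring",e)
print("ring tri",tri(rc["scene"],rc["top"]),plane("top",rc["top"],60),plane("scene",rc["scene"],60))
# depth regions
for n in D:
    X=cloud(n)
    for nm,c,r,zl,zh in(("scale",(309,177),70,30,50),("console",(452,216),60,50,66),("stand",(362,262),50,50,68)):
        p=plane("top",c,40)
        m=(np.hypot(X[...,0]-p[0],X[...,1]-p[1])<r*2)&(X[...,2]>zl)&(X[...,2]<zh)
        q=X[m];
        if len(q)<20: continue
        (cx,cy),sz,a=cv2.minAreaRect(q[:,:2].astype(np.float32));print(n,nm,len(q),"c",cx,cy,"size",sz,"ang",a,"zmed",np.median(q[:,2]))
    f=X[(X[...,2]>-15)&(X[...,2]<15)];print(n,"table z",np.median(f[:,2]))
E
```

```text
scene mouth [346.9 167.9] [339 154  19  25 367]
top mouth [219. 267.] [214 262  11  11 104]
mouth tri (array([427.7, 232.1, 102.9]), np.float64(10.129587288015832)) [431.6 234.2 108. ] [429.7 219.2 108. ]
red scene [268.3 233.4] [264 224   9  19 116] zmax 107.05245574767751 mean xy of top [440.8 -62.9 106.9]
red top [347.6 262.9] [344 259   8   8  48] zmax 121.69059120980917 mean xy of top [436.2 -53.1 119.6]
blue scene [248.8 255.3] [244 245  10  21 174] zmax 108.20079109009461 mean xy of top [ 459.1 -139.3  107.5]
blue top [382.3 253.4] [379 250   8   8  48] zmax 122.09994371180382 mean xy of top [ 456.7 -131.   120.3]
scene ring ((205.27796936035156, 338.4537048339844), (13.58155632019043, 20.99356460571289), 82.08999633789062)
top ring ((454.7645568847656, 224.5968475341797), (12.553096771240234, 13.03663444519043), 13.649812698364258)
ring tri (array([ 522.4, -313.4,   59.6]), np.float64(3.303750817691121)) [ 523.5 -312.2   60. ] [ 521.3 -314.6   60. ]
scene scale 3653 c 651.0125122070312 26.306922912597656 size (148.57347106933594, 170.93814086914062) ang 16.45753288269043 zmed 40.540253393540475
scene console 5028 c 546.4962768554688 -319.6286315917969 size (153.04026794433594, 134.14395141601562) ang 78.7905044555664 zmed 60.76296233360438
scene stand 1105 c 445.46826171875 -96.1063461303711 size (47.151432037353516, 142.97181701660156) ang 13.27574348449707 zmed 60.73975772627272
scene table z 1.1659658122087757
top scale 3425 c 651.1303100585938 31.235267639160156 size (149.31349182128906, 168.94265747070312) ang 16.391801834106445 zmed 39.422602993613665
top console 2611 c 548.6994018554688 -317.1643371582031 size (151.58323669433594, 131.06893920898438) ang 79.12380981445312 zmed 59.388709929001564
top stand 973 c 446.6942138671875 -93.10160064697266 size (43.851234436035156, 140.50209045410156) ang 13.929791450500488 zmed 59.504799590597514
top table z -0.24955845800832013
```

```bash
python3 - <<'E'
from meas import *
np.set_printoptions(precision=1,suppress=True,linewidth=200)
for n,c in(("top",(651.1,31.2)),("scene",(651,26.3))):
    X=cloud(n);im=D[n]["im"];a=np.deg2rad(16.4)
    dx,dy=X[...,0]-c[0],X[...,1]-c[1]
    sx=dx*np.cos(a)+dy*np.sin(a);sy=-dx*np.sin(a)+dy*np.cos(a)
    H=cv2.cvtColor(im,cv2.COLOR_RGB2HSV)
    near=(abs(sx)<60)&(abs(sy)<90)&(X[...,2]>46)&(X[...,2]<125)
    bl=near&(H[...,0]>105)&(H[...,0]<128)&(H[...,1]>120)
    for nm,m in(("blue",bl),("white",near&~bl&(sy<10))):
        for z0 in range(45,115,10):
            k=m&(X[...,2]>=z0)&(X[...,2]<z0+10)
            if k.sum()>4:print(n,nm,z0,k.sum(),"sx",np.percentile(sx[k],[2,50,98]),"sy",np.percentile(sy[k],[2,50,98]))
# bottle neck/others
for nm,p in(("amber",(219,267)),("purp1",(186,299)),("purp2",(220,227)),("capA",(158,264)),("capB",(175,203))):
    print(nm,plane("top",p,108))
# amber: refine mouth in scene using masks orange rim
E
python3 - <<'E'
import cv2,numpy as np
s=cv2.imread("pics/scene0.png");s=s[155:215,330:370];t=cv2.imread("pics/top0.png")[252:284,205:245]
print(s[5:20,16:28].sum(2)//3); print(t.shape)
E
```

```text
top blue 75 30 sx [-21.4  -2.3  18.9] sy [18.8 20.7 26.3]
top blue 85 46 sx [-20.9  -1.6  18.6] sy [22.1 25.7 30.6]
top blue 95 70 sx [-21.4  -1.5  18.4] sy [28.9 33.9 37.9]
top white 45 20 sx [-26.8   4.7  23.6] sy [-59.8 -32.7 -13.5]
top white 55 24 sx [-27.9   6.   23.2] sy [-45.9 -23.4 -13.3]
top white 65 95 sx [-19.5   4.6  23.1] sy [-47.9 -41.5 -13.7]
top white 75 36 sx [-28.6  11.5  24.4] sy [-28.5 -21.1 -15.2]
top white 85 36 sx [-28.1  15.8  28.1] sy [-32.9 -23.4 -16.3]
top white 95 67 sx [-31.9 -13.7  31.2] sy [-35.5 -27.6 -20. ]
scene blue 65 10 sx [-18.1   3.1  15.9] sy [20.2 21.7 23.1]
scene blue 75 130 sx [-20.5  -0.6  20.8] sy [17.2 21.7 26.8]
scene blue 85 157 sx [-21.1   0.3  20.8] sy [20.8 27.6 34.8]
scene blue 95 129 sx [-20.1  -0.2  20.3] sy [27.2 33.7 38.3]
scene white 45 131 sx [-28.1   3.8  27.8] sy [-48.3 -44.2 -14.8]
scene white 55 162 sx [-28.6   5.1  27.6] sy [-48.  -44.1 -15.2]
scene white 65 245 sx [-26.1   0.9  26.9] sy [-47.6 -37.7 -15.9]
scene white 75 94 sx [-28.4  10.5  27.6] sy [-31.  -24.6 -16. ]
scene white 85 74 sx [-30.4  14.1  29. ] sy [-32.8 -
[... 281 characters left out ...]
 85 157 159 157 157 156]
 [ 55  58  56  55  55  53  59 141 156 157 156 158]
 [ 52  48  45  46  44  42  44  89 116 121 143 155]
 [ 43  40  39  40  41  40  37  42  57  61  94 131]
 [ 39  41  38  39  37  38  37  39  35  38  44  88]
 [ 41  39  38  41  38  35  38  36  36  37  38  69]
 [ 43  36  39  40  39  37  38  39  37  36  45  69]
 [ 52  45  50  39  40  38  41  49  46  60  56  57]
 [ 48  47  49  46  47  47  49  52  52  56  52  47]
 [ 42  46  45  44  45  46  49  50  51  47  47  46]
 [ 44  44  44  42  42  41  46  47  49  49  51  47]
 [ 46  45  45  45  44  47  48  47  48  48  48  49]
 [ 48  47  48  47  46  45  48  49  50  51  49  50]
 [ 50  49  49  49  49  49  50  50  51  48  49  47]]
(32, 40, 3)
```

```bash
cat >> h.py <<'E'
def go(*tg,yaw=None):
    s=arm.read_state();p=np.array(s["position"]);R=np.array(s["eef_rot"])
    y=np.degrees(np.arctan2(R[1,0],R[0,0]));print("pos",p.round(1),"yaw",y.round(2),"tilt",np.round(R[:2,2],4),"F",np.round(s["force"],1),"gap",round(s["finger_gap"],1),"t",round(s["t"],2))
    if yaw is not None:
        print("turn z",round((y-yaw)/360,4));a=np.deg2rad(yaw);R=np.array([[np.cos(a),np.sin(a),0],[np.sin(a),-np.cos(a),0],[0,0,-1]])
    for t in tg:
        d=R.T@(np.array(t)-p);print("to",t,"tool units",(d/150).round(4),"mm",np.linalg.norm(d).round(1));p=np.array(t)
E
python3 - <<'E'
from h import *
m=tri((351,166),(219,267));print(m,plane("scene",(351,166),108))
go((450,-250,330),(430,232,260),yaw=16.4)
E
```

```text
(array([431.26744176, 234.04774827, 107.19849154]), np.float64(0.6983013511290899)) [431.8779927  232.37127644 108.        ]
pos [ 223.4 -583.3  303.2] yaw 20.96 tilt [-0.0005  0.0013] F [0.4 0.3 0.3] gap 85.3 t 0.1
turn z 0.0127
to (450, -250, 330) tool units [ 2.0762 -1.705  -0.1786] mm 403.9
to (430, 232, 260) tool units [ 0.7793 -3.1202  0.4667] mm 487.5
```

```bash
python3 -m crank '[[1,[0,0,0],[0,0,0.0127]],[1,[0.29,-0.244,-0.025],[0,0,0]],[1,[0.29,-0.244,-0.025],[0,0,0]],[1,[0.29,-0.244,-0.025],[0,0,0]],[1,[0.29,-0.244,-0.025],[0,0,0]],[1,[0.29,-0.244,-0.025],[0,0,0]],[1,[0.29,-0.244,-0.025],[0,0,0]],[1,[0.29,-0.244,-0.025],[0,0,0]]]' && python3 - <<'E'
from h import *
go((440,-50,300),(431,232,230),yaw=16.4)
E
```

```text
t: 0.9
position: [417.1, -290.6, 327.0]
eef_rot: [[0.959, 0.282, -0.0], [0.282, -0.959, 0.0], [-0.0, -0.0, -1.0]]
force: [1.2, -0.0, 0.4]
finger_gap: 85.6
finger_force: 0.0
pos [ 417.1 -290.6  327. ] yaw 16.37 tilt [-0.0001  0.0001] F [ 1.2 -0.   0.4] gap 85.6 t 0.9
turn z -0.0001
to (440, -50, 300) tool units [ 0.5993 -1.4958  0.1798] mm 243.2
to (431, 232, 230) tool units [ 0.4732 -1.8205  0.4667] mm 290.7
```

```bash
python3 -m crank '[[1,[0.08,-0.3,0.04],[0,0,0]],[1,[0.08,-0.3,0.06],[0,0,0]],[1,[0.08,-0.3,0.06],[0,0,0]],[1,[0.08,-0.3,0.06],[0,0,0]],[1,[0.08,-0.3,0.06],[0,0,0]],[1,[0.08,-0.3,0.06],[0,0,0]],[1,[0.08,-0.3,0.06],[0,0,0]],[1,[0.08,-0.3,0.06],[0,0,0]]]' >/dev/null; python3 -m crank '[[0.65,[0.08,-0.3,0.06],[0,0,0]],[0.65,[0.08,-0.3,0.06],[0,0,0]],[0.65,[0.02,-0.1,0.05],[0,0,0]],[0.65,[0,0,0],[0,0,0]],[0.65,[0,0,0],[0,0,0]],[0.65,[0,0,0],[0,0,0]]]' && python3 - <<'E'
from h import *
for n in("scene","top"):
    im,d=arm.read_camera(n); cv2.imwrite(f"pics/{n}1.png",im[:,:,::-1]); np.savez(f"{n}1.npz",im=im,d=d)
s=arm.read_state();p=np.array(s["position"]);R=np.array(s["eef_rot"])
for k in(0,73): print([proj(n,p+R[:,2]*k).round(1).tolist() for n in("scene","top")])
a=cv2.imread("pics/scene1.png")[80:230,280:430];b=cv2.imread("pics/top1.png")[190:340,150:300]
cv2.imwrite("pics/c2.png",np.hstack([cv2.resize(x,(400,400),interpolation=cv2.INTER_CUBIC) for x in(a,b)]))
go((431,233,180),(431,233,153),yaw=16.4)
E
```

```text
t: 2.3
position: [403.4, 187.5, 232.6]
eef_rot: [[0.96, 0.281, -0.0], [0.281, -0.96, -0.0], [-0.0, 0.0, -1.0]]
force: [0.1, -0.1, 1.3]
finger_gap: 55.4
finger_force: 0.0
[[330.1, 114.4], [231.4, 279.1]]
[[329.2, 147.6], [236.8, 279.2]]
pos [403.6 187.3 232.8] yaw 16.29 tilt [0.0004 0.0001] F [-0.4 -0.2 -0.6] gap 55.8 t 2.4
turn z -0.0003
to (431, 233, 180) tool units [ 0.2614 -0.2404  0.352 ] mm 75.0
to (431, 233, 153) tool units [0.   0.   0.18] mm 27.0
```

View pics/c2.png

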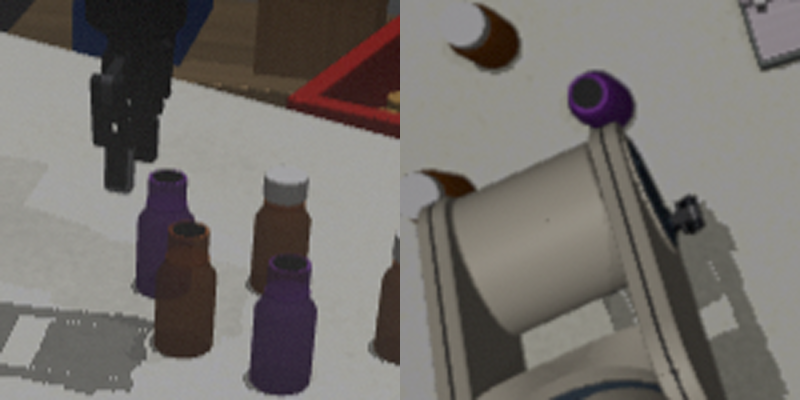

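The crop shows the gripper short of the bottle, with its fingertips' midpoint near scene (329,145). That is close to the (329,147.6) projected from the robot pose, so the scene calibration agrees with the robot. The bottle is still at (351,166), untouched.

```bash
python3 -m crank '[[0.65,[0.13,-0.12,0.02],[0,0,0]],[0.65,[0.133,-0.118,0.02],[0,0,0]],[0.65,[0,0,0.1],[0,0,0]],[0.65,[0,0,0],[0,0,0]],[0.65,[0,0,0],[0,0,0]],[0.65,[0,0,0],[0,0,0]]]' && python3 - <<'E'
from h import *
im,d=arm.read_camera("scene");cv2.imwrite("pics/scene2.png",im[:,:,::-1])
a=cv2.imread("pics/scene2.png")[100:230,290:420]
cv2.imwrite("pics/c3.png",cv2.resize(a,(520,520),interpolation=cv2.INTER_CUBIC))
go((431.5,232.5,180),(431.5,232.5,153),yaw=16.4)
E
```

```text
t: 3.0
position: [431.2, 233.1, 212.0]
eef_rot: [[0.96, 0.281, 0.0], [0.281, -0.96, 0.0], [0.0, -0.0, -1.0]]
force: [0.7, 0.5, -0.2]
finger_gap: 55.5
finger_force: 0.0
pos [431.2 233.2 212.1] yaw 16.34 tilt [0.0005 0.0003] F [ 0.2 -0.2  0. ] gap 55.6 t 3.05
turn z -0.0002
to (431.5, 232.5, 180) tool units [0.0007 0.0048 0.2137] mm 32.1
to (431.5, 232.5, 153) tool units [0.   0.   0.18] mm 27.0
```

View pics/c3.png

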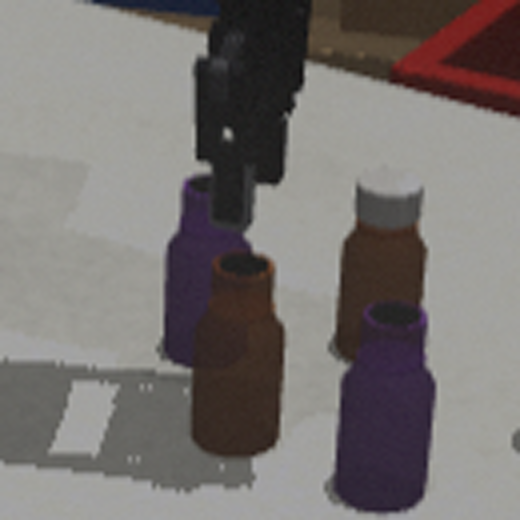

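The crop shows the tips astride the mouth line: front tip at scene (348,156), rear tip at (357,145), mouth at (351,166). They are about 1 px to the right, which is inside the tolerance. I go down and grip.

```bash
python3 -m crank '[[0.65,[-0.006,0.003,0.13],[0,0,0]],[0.65,[0,0,0.13],[0,0,0]],[0.65,[0,0,0.13],[0,0,0]],[0.65,[0,0,0],[0,0,0]],[0.65,[0,0,0],[0,0,0]],[0.65,[0,0,0],[0,0,0]]]' && python3 -m crank '[[0.3,[0,0,0],[0,0,0]],[0.3,[0,0,0],[0,0,0]],[0.3,[0,0,0],[0,0,0]],[0.3,[0,0,0],[0,0,0]],[0.3,[0,0,0],[0,0,0]],[0.3,[0,0,0],[0,0,0]]]' 40
```

```text
t: 3.65
position: [430.9, 233.2, 154.1]
eef_rot: [[0.959, 0.282, 0.002], [0.282, -0.959, 0.001], [0.002, -0.0, -1.0]]
force: [0.0, -0.1, 0.2]
finger_gap: 55.6
finger_force: 0.0
t: 4.25
position: [431.0, 233.2, 154.0]
eef_rot: [[0.959, 0.282, 0.002], [0.282, -0.959, 0.001], [0.002, -0.0, -1.0]]
force: [-0.1, -1.7, 6.1]
finger_gap: 33.0
finger_force: 39.2
```

```bash
python3 -m crank '[[0.3,[0,0,-0.1],[0,0,0]],[0.3,[0,0,-0.25],[0,0,0]],[0.3,[0,0,-0.25],[0,0,0]],[0.3,[0,0,-0.25],[0,0,0]],[0.3,[0,0,0],[0,0,0]],[0.3,[0,0,0],[0,0,0]]]' 60 && python3 -m crank '[[0.3,[0.128,0.215,0],[0,0,0]],[0.3,[0.128,0.215,0],[0,0,0]],[0.3,[0.128,0.215,0],[0,0,0]],[0.3,[0.128,0.215,0],[0,0,0]],[0.3,[0.128,0.215,0],[0,0,0]],[0.3,[0.128,0.215,0],[0,0,0]],[0.3,[0.128,0.215,0],[0,0,0]],[0.3,[0.128,0.215,0],[0,0,0]]]' && python3 -m crank '[[0.3,[0,0,0],[0,0,0]],[0.3,[0,0,0],[0,0,0]],[0.3,[0,0,0],[0,0,0]]]' && python3 - <<'E'
from h import *
for n in("scene","top"):
    im,d=arm.read_camera(n); cv2.imwrite(f"pics/{n}3.png",im[:,:,::-1]); np.savez(f"{n}3.npz",im=im,d=d)
a=cv2.imread("pics/scene3.png")[150:330,320:480];b=cv2.imread("pics/top3.png")[110:230,250:370]
cv2.imwrite("pics/c4.png",np.hstack([cv2.resize(x,(400,450 if i==0 else 450),interpolation=cv2.INTER_CUBIC) for i,x in enumerate((a,b))]))
p=arm.read_state()["position"]
print([proj("scene",np.array(p)-[0,0,k]).round(1).tolist() for k in(86,154)])
go((651,29,230),yaw=16.4)
E
```

```text
t: 4.85
position: [430.5, 233.1, 281.3]
eef_rot: [[0.959, 0.282, 0.002], [0.282, -0.959, 0.001], [0.002, -0.0, -1.0]]
force: [0.1, -0.6, -1.5]
finger_gap: 32.9
finger_force: 59.7
t: 5.65
position: [650.5, 27.5, 277.9]
eef_rot: [[0.959, 0.282, -0.004], [0.282, -0.959, -0.0], [-0.004, -0.001, -1.0]]
force: [-0.1, 0.8, -1.1]
finger_gap: 32.0
finger_force: 59.9
t: 5.95
position: [649.2, 29.3, 278.8]
eef_rot: [[0.959, 0.282, -0.003], [0.282, -0.959, 0.0], [-0.003, -0.001, -1.0]]
force: [0.3, 0.4, -1.0]
finger_gap: 32.4
finger_force: 59.8
[[397.6, 197.2], [394.2, 231.2]]
pos [649.5  29.7 279.8] yaw 16.45 tilt [-0.0017  0.0001] F [-0.8  0.  -0.7] gap 32.2 t 6.05
turn z 0.0001
to (651, 29, 230) tool units [0.0083 0.0072 0.3318] mm 49.8
```

View pics/c4.png

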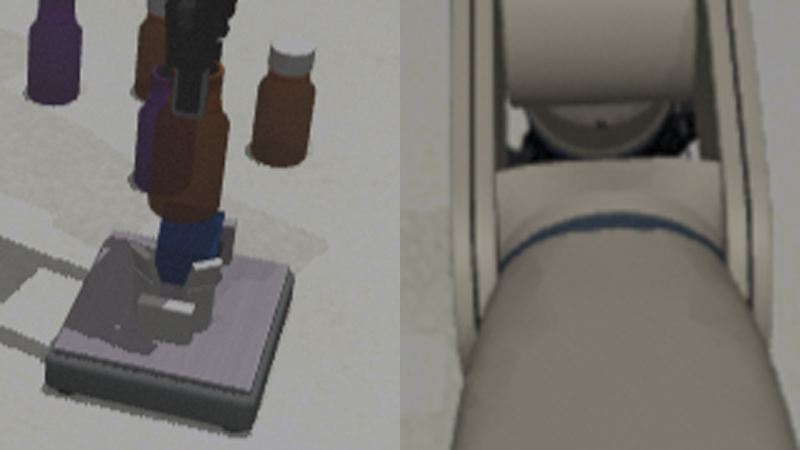

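The crop shows the bottle hanging upright in the fingers over the clip, body at about scene (395,215). I measure its offset from the seat in the same camera, so that calibration error cancels.

```bash
python3 - <<'E'
from meas import *
from scipy.optimize import least_squares
D["scene"]=np.load("scene3.npz");X=cloud("scene");H=cv2.cvtColor(D["scene"]["im"],cv2.COLOR_RGB2HSV)
m=(H[...,0]<20)&(H[...,1]>90)&(np.hypot(X[...,0]-650,X[...,1]-28)<45)&(X[...,2]>128)&(X[...,2]<190)
for lo,hi in((130,150),(150,170),(170,188)):
    q=X[m&(X[...,2]>lo)&(X[...,2]<hi)]
    r=least_squares(lambda c:np.hypot(q[:,0]-c[0],q[:,1]-c[1])-25,[650,28],loss="soft_l1");print(len(q),r.x.round(1),np.std(r.fun).round(2))
v,u=np.nonzero(m);
print("zmin",np.nanpercentile(X[m][:,2],1),"mask cols per row",[(r,u[v==r].min(),u[v==r].max()) for r in range(v.min(),v.max(),5)])
for z in(130,150,170): print(z,proj("scene",np.array([651,26.3,z])).round(1))
# same camera scale now
s=(abs(X[...,2]-40)<8)&(np.hypot(X[...,0]-651,X[...,1]-28)<140);q=X[s];print(cv2.minAreaRect(q[:,:2].astype(np.float32)))
E
```

```text
111 [648.   28.2] 1.43
135 [647.9  27.7] 1.24
115 [647.9  28.1] 1.24
zmin 129.84171015280353 mask cols per row [(204, np.int64(409), np.int64(410)), (209, np.int64(398), np.int64(409)), (214, np.int64(397), np.int64(409)), (219, np.int64(391), np.int64(406)), (224, np.int64(396), np.int64(406)), (229, np.int64(382), np.int64(406)), (234, np.int64(384), np.int64(403))]
130 [394.2 230.3]
150 [395.2 220.4]
170 [396.2 210.4]
((651.4328002929688, 25.94354248046875), (148.63766479492188, 169.44723510742188), 17.034282684326172)
```

```bash
python3 -m crank '[[0.3,[0.0147,0.009,0.0],[0,0,0]],[0.3,[0,0,0.1],[0,0,0]],[0.3,[0,0,0.1],[0,0,0]],[0.3,[0,0,0],[0,0,0]],[0.3,[0,0,0],[0,0,0]]]' && python3 -m crank '[[0.3,[0,0,0.04],[0,0,0]],[0.3,[0,0,0.04],[0,0,0]],[0.3,[0,0,0.03],[0,0,0]],[0.3,[0,0,0],[0,0,0]],[0.3,[0,0,0],[0,0,0]]]'
```

```text
t: 6.55
position: [652.5, 28.2, 249.2]
eef_rot: [[0.959, 0.282, -0.002], [0.282, -0.959, -0.0], [-0.002, -0.001, -1.0]]
force: [-0.2, -0.3, -0.4]
finger_gap: 32.5
finger_force: 59.8
t: 7.05
position: [652.8, 28.0, 233.8]
eef_rot: [[0.959, 0.282, -0.001], [0.282, -0.959, -0.0], [-0.001, -0.0, -1.0]]
force: [-0.8, -0.7, -0.9]
finger_gap: 32.3
finger_force: 60.1
```

```bash
python3 -m crank '[[0.3,[0,0,0.03],[0,0,0]],[0.3,[0,0,0.0],[0,0,0]],[0.3,[0,0,0],[0,0,0]]]' |grep -E "pos|force" ; python3 -m crank '[[0.3,[0,0,0.03],[0,0,0]],[0.3,[0,0,0.0],[0,0,0]],[0.3,[0,0,0],[0,0,0]]]'|grep -E "pos|force"; python3 - <<'E'
from h import *
im,d=arm.read_camera("scene");cv2.imwrite("pics/scene4.png",im[:,:,::-1]);np.savez("scene4.npz",im=im,d=d)
a=cv2.imread("pics/scene4.png")[180:310,330:460]
cv2.imwrite("pics/c5.png",cv2.resize(a,(520,520),interpolation=cv2.INTER_CUBIC))
E
```

```text
position: [652.8, 28.5, 230.4]
force: [-3.3, 0.9, 7.5]
finger_force: 60.9
position: [653.7, 29.2, 227.1]
force: [-2.6, 5.0, 12.0]
finger_force: 61.6
```

View pics/c5.png

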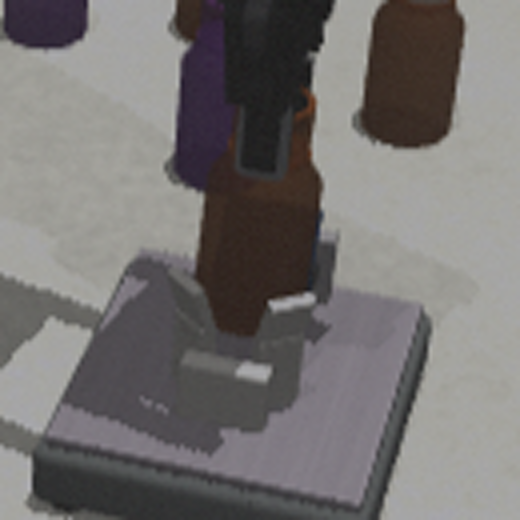

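The crop shows the bottle entering between the jaws at scene (393,250). The +5.5 N sideways force along scale +y says it rides on the fixed V side. I back up a little, shift 3 mm toward +y, which agrees with the top-view estimate, and retry.

```bash
python3 -m crank '[[0.3,[0,0,-0.07],[0,0,0]],[0.3,[0,-0.021,0],[0,0,0]],[0.3,[0,0,0],[0,0,0]],[0.3,[0,0,0],[0,0,0]]]' |grep -E "pos|force" ; for i in 1 ; do python3 -m crank '[[0.3,[0,0,0.04],[0,0,0]],[0.3,[0,0,0.0],[0,0,0]],[0.3,[0,0,0],[0,0,0]]]'|grep -E "pos|force";python3 -m crank '[[0.3,[0,0,0.03],[0,0,0]],[0.3,[0,0,0.0],[0,0,0]],[0.3,[0,0,0],[0,0,0]]]'|grep -E "pos|force"; done
```

```text
position: [653.2, 30.6, 236.7]
force: [0.5, -4.0, 5.8]
finger_force: 61.1
position: [653.1, 30.6, 230.0]
force: [2.8, -4.5, 2.8]
finger_force: 61.1
position: [652.4, 30.9, 225.0]
force: [2.0, -4.4, 1.2]
finger_force: 61.0
```

```bash
for i in 1 ; do python3 -m crank '[[0.3,[0,0,0.03],[0,0,0]],[0.3,[0,0,0.03],[0,0,0]],[0.3,[0,0,0],[0,0,0]]]'|grep -E "pos|force";python3 -m crank '[[0.3,[0,0,0.03],[0,0,0]],[0.3,[0,0,0.03],[0,0,0]],[0.3,[0,0,0],[0,0,0]]]'|grep -E "pos|force"; done
```

```text
position: [651.8, 30.7, 214.7]
force: [3.7, -5.9, -4.0]
finger_force: 60.6
position: [651.8, 30.7, 205.6]
force: [2.7, -5.4, -3.9]
finger_force: 60.6
```

```bash
C='x'; python3 -m crank '[[0.3,[0,0,0.03],[0,0,0]],[0.3,[0,0,0.02],[0,0,0]],[0.3,[0,0,0],[0,0,0]]]'|grep -E "pos|force";python3 -m crank '[[0.3,[0,0,0.015],[0,0,0]],[0.3,[0,0,0],[0,0,0]],[0.3,[0,0,0],[0,0,0]]]'|grep -E "pos|force"; python3 - <<'E'
from h import *
im,d=arm.read_camera("scene");cv2.imwrite("pics/scene5.png",im[:,:,::-1]);np.savez("scene5.npz",im=im,d=d)
a=cv2.imread("pics/scene5.png")[180:310,330:460]
cv2.imwrite("pics/c6.png",cv2.resize(a,(520,520),interpolation=cv2.INTER_CUBIC))
E
```

```text
position: [651.9, 30.7, 198.3]
force: [2.4, -5.8, -3.3]
finger_force: 60.9
position: [652.0, 30.7, 196.3]
force: [2.8, -5.7, -0.7]
finger_force: 61.1
```

View pics/c6.png

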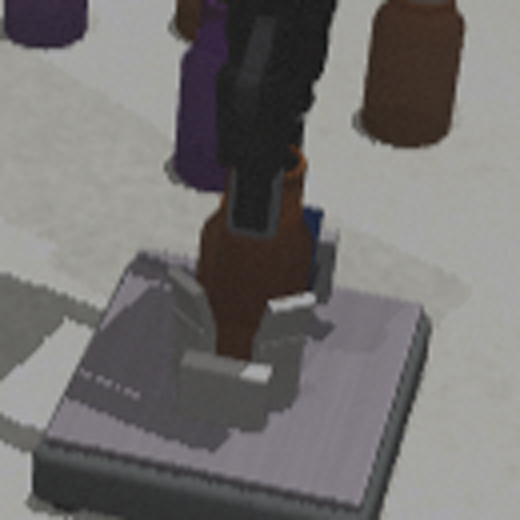

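The crop shows the bottle well down in the clip, its shoulder around scene (393,240), just above the pan. I press the last few millimetres.

```bash
python3 -m crank '[[0.3,[0,0,0.012],[0,0,0]],[0.3,[0,0,0],[0,0,0]],[0.3,[0,0,0],[0,0,0]]]'|grep -E "pos|force";python3 -m crank '[[0.3,[0,0,0.012],[0,0,0]],[0.3,[0,0,0],[0,0,0]],[0.3,[0,0,0],[0,0,0]]]'|grep -E "pos|force";python3 -m crank '[[0.3,[0,0,0.01],[0,0,0]],[0.3,[0,0,0],[0,0,0]],[0.3,[0,0,0],[0,0,0]]]'|grep -E "pos|force"
```

```text
position: [652.0, 30.7, 194.6]
force: [3.5, -5.2, 0.1]
finger_force: 61.2
position: [652.1, 30.7, 194.0]
force: [-0.9, -5.9, 7.9]
finger_force: 62.0
position: [652.4, 30.8, 194.0]
force: [-4.1, -6.2, 18.4]
finger_force: 63.2
```

```bash
python3 -m crank '[[0.3,[0,0.01,-0.01],[0,0,0]],[0.3,[0,0,0],[0,0,0]],[0.3,[0,0,0],[0,0,0]]]'|grep -E "pos|force";python3 -m crank '[[0.3,[0,0.007,0],[0,0,0]],[0.3,[0,0,0],[0,0,0]],[0.3,[0,0,0],[0,0,0]]]'|grep -E "pos|force"
```

```text
position: [652.2, 30.1, 194.0]
force: [-2.4, -1.5, 9.8]
finger_force: 61.7
position: [652.3, 29.8, 194.0]
force: [-4.4, 1.4, 10.1]
finger_force: 62.0
```

```bash
python3 -m crank '[[0.65,[0,0,0],[0,0,0]],[0.65,[0,0,0],[0,0,0]],[0.65,[0,0,0],[0,0,0]],[0.65,[0,0,0],[0,0,0]]]'|grep -vE "rot" && python3 -m crank '[[0.65,[0,0,-0.05],[0,0,0]],[0.65,[0,0,-0.15],[0,0,0]],[0.65,[0,0,-0.2],[0,0,0]],[0.65,[0,0,-0.1],[0,0,0]],[0.65,[-0.2,0.15,0],[0,0,0]],[0.65,[-0.2,0.15,0],[0,0,0]],[0.65,[-0.2,0.15,0],[0,0,0]],[0.65,[-0.2,0.15,0],[0,0,0]]]'|grep -vE "rot"; python3 - <<'E'
from h import *
for n in("scene","top"):
    im,d=arm.read_camera(n);cv2.imwrite(f"pics/{n}6.png",im[:,:,::-1]);np.savez(f"{n}6.npz",im=im,d=d)
a=cv2.imread("pics/scene6.png")[180:310,330:460];b=cv2.imread("pics/top6.png")[130:230,250:350]
cv2.imwrite("pics/c7.png",np.hstack([cv2.resize(x,(400,400),interpolation=cv2.INTER_CUBIC) for x in(a,b)]))
go(yaw=16.4)
E
```

```text
t: 11.85
position: [652.6, 28.8, 193.1]
force: [0.9, -0.0, -0.7]
finger_gap: 55.5
finger_force: 0.0
t: 12.65
position: [562.1, -92.4, 268.8]
force: [0.6, -0.0, -0.2]
finger_gap: 55.6
finger_force: 0.0
pos [560.5 -94.1 268.6] yaw 16.21 tilt [-0.002  -0.0004] F [ 0.2 -0.2  0.7] gap 55.5 t 12.75
turn z -0.0005
```

View pics/c7.png

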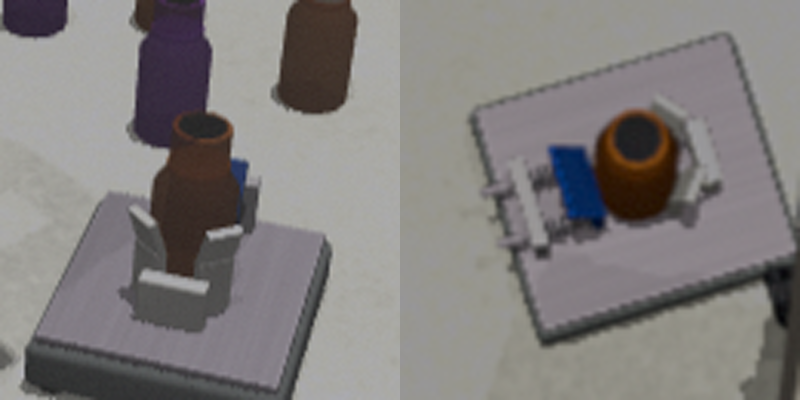

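The picture shows the bottle standing in the clip between the blue jaw and the white V, mouth at scene (396,221) and top (309,164). I check its height, then locate the stylus.

```bash
python3 - <<'E'
from meas import *
np.set_printoptions(precision=1,suppress=True)
print("mouth",tri((396.3,221.3),(309.25,163.75)),"expect z 148")
o=np.array([1.2,-1.5,0]);q=np.array([1.1,3.5,0])
# stylus handle top: top blob centre; scene: top-of-handle cap centre ~ 9px wide blob, rows 224..; ellipse centre ~ row 226
print("stylus tri",tri((268.3,216.5),(347.6,262.9)))
for z in(120,): print("top@",z,plane("top",(347.6,262.9),z)+o)
H=cv2.cvtColor(D["scene"]["im"],cv2.COLOR_RGB2HSV);h=H[205:250,255:282]
m=((h[...,0]<10)|(h[...,0]>170))&(h[...,1]>100);v,u=np.nonzero(m);print("red rows",v.min()+205,v.max()+205,[(r+205,u[v==r].min()+255,u[v==r].max()+255) for r in sorted(set(v))[::3]])
go((437.5,-54.7,230),(437.5,-54.7,147),yaw=16.4)
E
```

```text
mouth (array([652.5,  29.5, 147.4]), np.float64(1.4053277182977413)) expect z 148
stylus tri (array([434.6, -52.5, 118.2]), np.float64(2.129785910255545))
top@ 120 [436.6 -53.1 120. ]
red rows 215 245 [(np.int64(215), np.int64(267), np.int64(268)), (np.int64(218), np.int64(264), np.int64(272)), (np.int64(221), np.int64(266), np.int64(268)), (np.int64(224), np.int64(264), np.int64(272)), (np.int64(227), np.int64(264), np.int64(272)), (np.int64(230), np.int64(264), np.int64(272)), (np.int64(233), np.int64(264), np.int64(272)), (np.int64(236), np.int64(264), np.int64(272)), (np.int64(239), np.int64(265), np.int64(272)), (np.int64(242), np.int64(266), np.int64(271)), (np.int64(245), np.int64(265), np.int64(271))]
pos [560.5 -94.1 268.6] yaw 16.21 tilt [-0. -0.] F [ 0.2 -0.2  0.7] gap 55.5 t 12.75
turn z -0.0005
to (437.5, -54.7, 230) tool units [-0.7 -0.5  0.3] mm 134.8
to (437.5, -54.7, 147) tool units [0.  0.  0.6] mm 83.0
```

```bash
python3 -m crank '[[0.65,[-0.179,-0.1225,0.06],[0,0,0]],[0.65,[-0.179,-0.1225,0.06],[0,0,0]],[0.65,[-0.179,-0.1225,0.06],[0,0,0]],[0.65,[-0.179,-0.1225,0.06],[0,0,0]],[0.65,[0,0,0],[0,0,0]],[0.65,[0,0,0],[0,0,0]],[0.65,[0,0,0],[0,0,0]]]'|grep -vE "rot"; python3 - <<'E'
from h import *
im,d=arm.read_camera("scene");cv2.imwrite("pics/scene7.png",im[:,:,::-1])
a=cv2.imread("pics/scene7.png")[150:310,200:360]
cv2.imwrite("pics/c8.png",cv2.resize(a,(480,480),interpolation=cv2.INTER_CUBIC))
go((436.8,-53.8,200),(436.8,-53.8,147),yaw=16.4)
E
```

```text
t: 13.45
position: [441.0, -51.4, 233.3]
force: [-0.7, -0.5, 0.4]
finger_gap: 55.7
finger_force: 0.0
pos [440.9 -51.4 233.2] yaw 16.39 tilt [ 0.0021 -0.0002] F [ 0.4  0.7 -0.4] gap 55.7 t 13.5
turn z -0.0
to (436.8, -53.8, 200) tool units [-0.031   0.0074  0.2212] mm 33.5
to (436.8, -53.8, 147) tool units [0.     0.     0.3533] mm 53.0
```

View pics/c8.png

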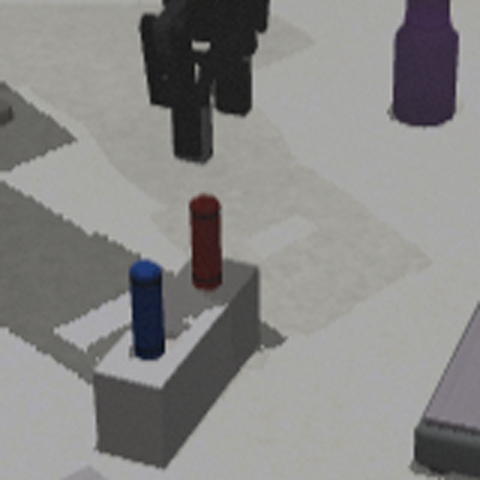

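The crop shows the fingers above the red stylus (its top at scene (268,216)) and about 5 mm too far to the right, which is the correction I computed. The blue driver at (249,240) is clear. I correct, go down and grip.

```bash
python3 -m crank '[[0.65,[-0.034,0.008,0],[0,0,0]],[0.65,[0,0,0.15],[0,0,0]],[0.65,[0,0,0.2],[0,0,0]],[0.65,[0,0,0.15],[0,0,0]],[0.65,[0,0,0.075],[0,0,0]],[0.65,[0,0,0],[0,0,0]],[0.65,[0,0,0],[0,0,0]],[0.65,[0,0,0],[0,0,0]]]'|grep -vE "rot"; python3 -m crank '[[0.1,[0,0,0],[0,0,0]],[0.1,[0,0,0],[0,0,0]],[0.1,[0,0,0],[0,0,0]],[0.1,[0,0,0],[0,0,0]],[0.1,[0,0,0],[0,0,0]],[0.1,[0,0,0],[0,0,0]],[0.1,[0,0,0],[0,0,0]]]' 40
```

```text
t: 14.3
position: [435.5, -54.0, 147.3]
force: [-0.3, -0.1, 0.6]
finger_gap: 55.8
finger_force: 0.0
t: 15.0
position: [435.1, -53.9, 146.9]
eef_rot: [[0.959, 0.282, 0.001], [0.282, -0.959, -0.0], [0.001, 0.0, -1.0]]
force: [-0.0, 0.4, 6.4]
finger_gap: 17.0
finger_force: 38.9
```

```bash
python3 -m crank '[[0.1,[0,0,-0.08],[0,0,0]],[0.1,[0,0,-0.2],[0,0,0]],[0.1,[0,0,-0.2],[0,0,0]],[0.1,[0,0,-0.2],[0,0,0]],[0.1,[0,0,-0.16],[0,0,0]],[0.1,[0,0,0],[0,0,0]],[0.1,[0,0,0],[0,0,0]]]' 60|grep -vE "rot"; python3 -m crank '[[0.1,[0.01,0.227,0],[0,0,0]],[0.1,[0.01,0.227,0],[0,0,0]],[0.1,[0.01,0.227,0],[0,0,0]],[0.1,[0.01,0.227,0],[0,0,0]],[0.1,[0.01,0.227,0],[0,0,0]],[0.1,[0.01,0.227,0],[0,0,0]],[0.1,[0.01,0.227,0],[0,0,0]],[0.1,[0.01,0.227,0],[0,0,0]]]' >/dev/null; python3 -m crank '[[0.1,[0,0,0.2],[0,0,0]],[0.1,[0,0,0.15],[0,0,0]],[0.1,[0,0,0],[0,0,0]],[0.1,[0,0,0],[0,0,0]],[0.1,[0,0,0],[0,0,0]]]'; python3 - <<'E'
from h import *
for n in("scene","top"):
    im,d=arm.read_camera(n);cv2.imwrite(f"pics/{n}8.png",im[:,:,::-1]);np.savez(f"{n}8.npz",im=im,d=d)
a=cv2.imread("pics/scene8.png")[230:370,140:280];b=cv2.imread("pics/top8.png")[170:270,400:500]
cv2.imwrite("pics/c9.png",np.hstack([cv2.resize(x,(400,400),interpolation=cv2.INTER_CUBIC) for x in(a,b)]))
p=np.array(arm.read_state()["position"])
print("tip pred scene",proj("scene",p-[1.1,3.5,137]),"hole",proj("scene",np.array([523.5-1.1,-312.4-3.5,60])))
go((523.5,-312.4,210),yaw=16.4)
E
```

```text
t: 15.7
position: [434.6, -53.8, 272.9]
force: [-0.6, 0.1, -1.9]
finger_gap: 16.8
finger_force: 58.9
t: 17.0
position: [523.6, -311.8, 220.5]
eef_rot: [[0.959, 0.282, 0.001], [0.282, -0.959, -0.0], [0.001, 0.001, -1.0]]
force: [1.0, 0.3, -0.1]
finger_gap: 16.6
finger_force: 59.0
tip pred scene [204.19602724 327.02213069] hole [205.2216689  339.21506058]
pos [ 523.7 -311.9  221. ] yaw 16.41 tilt [ 0.0016 -0.001 ] F [ 0.2 -0.7 -1.5] gap 16.9 t 17.1
turn z 0.0
to (523.5, -312.4, 210) tool units [-0.0023  0.0027  0.0736] mm 11.1
```

View pics/c9.png

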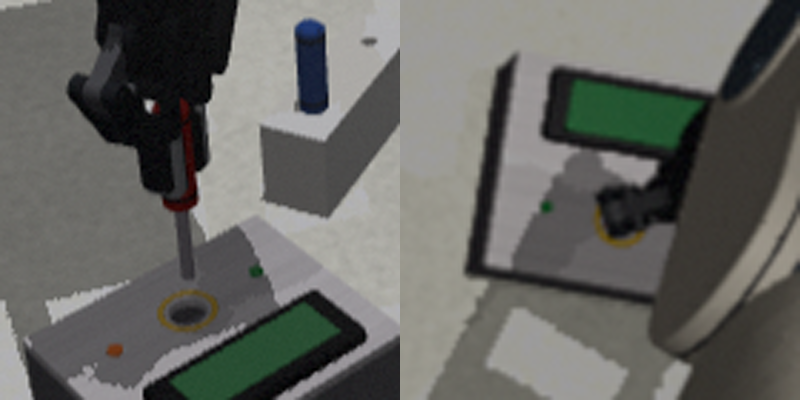

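The crop shows the stylus tip at scene (206,327) directly above the yellow-ringed hole at (206,338.5), about 2 mm right of the hole's plumb line. I trim that and go down.

```bash
python3 -m crank '[[0.1,[-0.012,0.006,0],[0,0,0]],[0.1,[0,0,0.1],[0,0,0]],[0.1,[0,0,0.1],[0,0,0]],[0.1,[0,0,0.06],[0,0,0]],[0.1,[0,0,0],[0,0,0]],[0.1,[0,0,0],[0,0,0]],[0.1,[0,0,0],[0,0,0]]]' |grep -E "pos|for"; python3 -m crank '[[0.1,[0,0,0.03],[0,0,0]],[0.1,[0,0,0.02],[0,0,0]],[0.1,[0,0,0],[0,0,0]],[0.1,[0,0,0],[0,0,0]]]'|grep -E "pos|for"
```

```text
position: [521.9, -313.3, 181.1]
force: [-0.3, 0.3, 0.4]
finger_force: 59.0
position: [522.0, -313.4, 173.7]
force: [0.2, -0.3, 2.1]
finger_force: 59.2
```

```bash
python3 -m crank '[[0.1,[0,0,0.02],[0,0,0]],[0.1,[0,0,0.015],[0,0,0]],[0.1,[0,0,0],[0,0,0]],[0.1,[0,0,0],[0,0,0]]]' |grep -E "pos|for"; python3 -m crank '[[0.1,[0,0,0.012],[0,0,0]],[0.1,[0,0,0],[0,0,0]],[0.1,[0,0,0],[0,0,0]]]'|grep -E "pos|for"
```

```text
position: [522.1, -313.4, 168.8]
force: [-0.0, 0.7, 6.9]
finger_force: 59.8
position: [522.4, -313.6, 168.4]
force: [-3.7, 1.6, 18.5]
finger_force: 60.9
```

```bash
python3 -m crank '[[0.1,[0,0,-0.004],[0,0,0]],[0.1,[0,0,0],[0,0,0]],[0.1,[0,0,0],[0,0,0]],[0.1,[0,0,0],[0,0,0]],[0.1,[0,0,0],[0,0,0]]]' |grep -E "t:|pos|for"; python3 - <<'E'
from h import *
im,d=arm.read_camera("scene");cv2.imwrite("pics/scene9.png",im[:,:,::-1])
cv2.imwrite("pics/c10.png",cv2.resize(im[150:400,130:450,::-1],(768,600),interpolation=cv2.INTER_CUBIC));go()
E
```

```text
t: 19.4
position: [522.3, -313.5, 168.5]
eef_rot: [[0.959, 0.282, 0.002], [0.282, -0.959, -0.001], [0.001, 0.001, -1.0]]
force: [-1.7, 2.0, 14.2]
finger_force: 60.4
pos [ 522.3 -313.5  168.5] yaw 16.38 tilt [ 0.0016 -0.0009] F [-2.6  1.1 15.5] gap 16.7 t 19.45
```

View pics/c10.png

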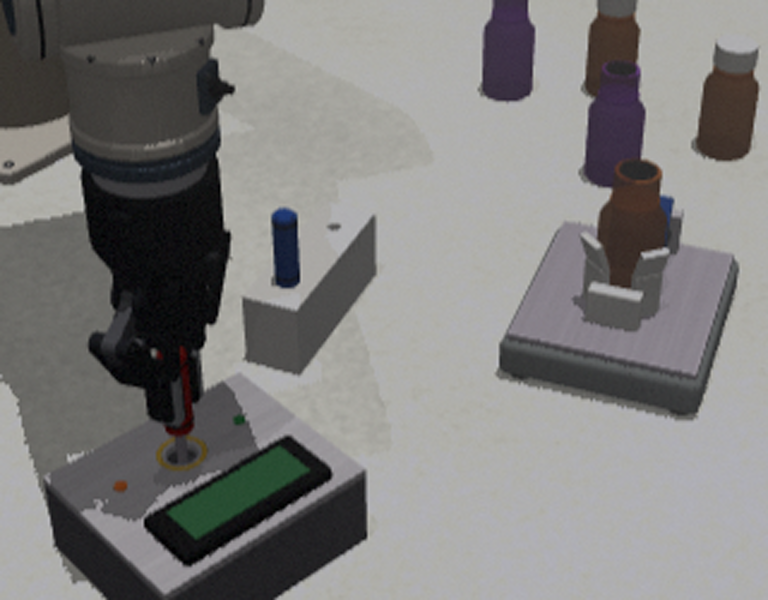

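The picture shows the stylus tip inside the ringed hole at scene (206,338) and pressing at about 15 N on the stop. The bottle is clipped at (396,240), and the driver and other bottles are untouched, so I hand the job in.

```bash
python3 -c "
from station import arm
print(arm.sign_off())"
```

```text
the job is handed in; nothing more can be done
None
```

I handed the job in at about 19.5 s: the bottle is clipped and, by two-view measurement, fully down on the pan, and the stylus is holding the zero button down against its stop at about 15 N; the driver and the two capped bottles were not touched.

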